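# Set the polariscope's analyser ring to the marked division and take the reading

## Robot

A 6-joint arm with a two-finger parallel gripper is mounted at the origin on the work surface. World frame = base frame: x ahead of the robot, y to its left, z up, the work surface at z = 0. Lengths are in mm, angles in rad, forces in N, time in s.
With the tool pointing down it reaches from about 300 to 750 mm from the base axis. Payload 8.5 kg.
Tool frame: the origin (TCP) lies between the finger pads; the fingertips stand 22 mm ahead of it and the grasp point (between the pads) lies 3 mm ahead of it; z points along the fingers, y is the direction in which the jaws open and shut (so a half turn about z gives the same grasp; the last joint's range is limited). The gripper opens to 85 mm and grips with 20 to 120 N. Pads are 22 mm wide; open, the fingers measure 114 mm over their backs; the gripper's body (76 mm by 85 mm) begins 54 mm behind the grasp point. The pads swing forward as they close: fully open they stand 13 mm farther back than shut.
Start: joints at [-0.215, 0.381, 1.297, -0, 1.464, -0.215], TCP at [549.982, 0.002, 253.322] pointing down, gripper open.
Joint ranges: [-3.11, 3.11], [-0.89, 2.33], [0.22, 2.48], [-1.42, 4.56], [0.17, 2.85], [-2.88, 2.88]. Speed limits (rad/s): [2.39, 2.39, 3.14, 3.14, 3.14, 3.14].

## Interface

Orientations are given as a rotation vector (axis times angle).
In Python, from station import robot gives the robot as it stands. The module is installed in compiled form; this text tells all that it offers.
- The arm moves only by the tool arm_command, never from a script. Its argument "deltas" is a list of rows, each a list of 3 entries, a list of its own where there are three numbers: the shift along the world's x, y, z normalised to -1 to 1, where 1 is 5 cm, then the turn, a rotation vector about the world's x, y, z normalised to -1 to 1, where 1 is 360 degrees, then the finger opening in mm, from 0 to 85.4. A call has 1 to 10 rows; each row shifts and turns the commanded pose from where the row before left it; what a row does not reach is not made up. A row lasts 1/12 s, in which the tool goes at most 41.7 mm and 7.16 degrees, less where a joint would pass 70% of its speed; a pose out of reach is approached as far as the arm can. A call with a number of a shift or a turn outside -1 to 1 is refused whole. A call with a gripper value outside its range is refused whole. The fingers move at their own pace and stop on an object; "squeeze" is the grip in N (left out, the last holds). Time passes only in rows, so rows that do not move let the fingers close. It gives the time, the measured TCP pose, the force and the opening at its end, in the units of the state.
- robot.get_obs(): the state, without advancing time (a new reading comes with each control period).
- robot.snapshot(name): name is "scene" or "side" or "wrist"; returns the picture (384x512x3 uint8, red, green, blue); there is no depth.
- robot.camera_params(name): a dict with "mtx" (3x3 intrinsics, pixels), "T" (4x4, takes a point from camera to world coordinates). Camera axes: x right, y down, z forward; pixel columns grow to the right and rows downward; lengths in mm; the calibration is good to about 2 mm. A picture is of the moment at which its call begins: read the wrist's pose just before it. camera_params takes no time and is no camera call; for the wrist camera it gives the pose at the moment of the call.
- robot.job_done(): hands the job in, once; it reports no verdict.
Trained networks look in the newest picture that a camera, given by its name, has taken for a name from the list of things; names that differ only in an ending like _2 or _b are one class to them, and where a whole thing is asked for, a point or a joint stands for the part that bears it (a point fixed in the world has none). Each returns a list of dicts, best first, with "conf" (0 to 1); they miss things now and then, are a little off and sometimes report something else, mostly with a low value. They report only what shows in the picture. A call takes as long as a camera call.
- robot.find_in(camera, query): "rect" ([left, top, width, height] in pixels, round what is visible of it).
- robot.trace(camera, query): "pixels" (384x512 bool, what is visible of it) and "rect" ([left, top, width, height] in pixels, round what is visible of it).
- robot.spot_point(camera, query): "at" ([column, row] in pixels: a listed point, or the origin of a listed thing).
The state is a dict: "clock": time; "joints": joint angles; "dq": joint speeds; "joint_torque": joint torques, N m; "ee_pos": TCP position; "eef_rot": TCP orientation; "wrist_force": force on the tool from outside, world axes, zero at the start; "moment": the same for the moment, N m; "grip_width": opening from 0.0 (shut) to 1.0 (fully open).
Only numpy, scipy, OpenCV 4.12 (cv2) and the standard library are available. Lean on these libraries where they do the work, as an engineer would, in place of code of your own. Each camera call takes 0.05 s, during which the arm holds its last target.

## Task

On the polariscope, push the ring's lever round its arc with the fingertips, without pinching it, until its pointer lines up with the small rider clipped on the edge of the scale; then press the round reading key down and let it come up again. Leave the rider where it is, do not shove or lift the instrument, leave the vial, bottle and jar alone, and finish clear of everything.

Things in the scene. Friction and masses are not known exactly. Their poses are not given: they have to be found in the camera images.
- polariscope: White instrument, loose on rubber feet, about 3 kg: flat box 225 (x) x 270 (y) x 50 mm high. Origin: at the bench under the ring's axis; the box reaches 140 mm to -x, 85 mm to +x, 135 mm to each side. z up; -x: lever and scale side, roughly towards the robot; +y: key side. On the deck a pale scale sector of radius 120 mm, black marks every 10 degrees, longer every 30.
- ring_axis (a point): Point on the vertical ring axis at the ring's top face, 80 mm above the bench. The ring is a black disc 110 mm in diameter with a glass window, 58 to 80 mm above the bench; nothing stands above it. A flat steel arm, 12 mm wide, top at 70 mm, runs out to the upright lever pad and ends in a 4 mm wide pointer.
- ring (a joint): Angle of ring and lever, rad, -1.25 to 1.25 (stops). 0: lever along the polariscope's -x; grows counter-clockwise from above (lever towards -y side). Starts at least 0.4 rad above joint rider. Friction: about 2 N at the pad moves it; it stays where left. Lined up when joint ring equals joint rider.
- pointer_tip (a point): Tip of the lever's pointer, 107 mm from the ring axis, 67 mm above the bench. Its x axis points from the tip to the ring axis.
- pad_right: Half of the upright steel lever pad, on the side of growing ring angle (-y). Whole pad: 12 mm thick along the arc, 22 mm radially, 70 to 115 mm above the bench, centre 85 mm from the ring axis. Origin: centre of this 6 mm thick half, 3 mm from the pad's middle plane. Pushing its free face lowers the ring angle. x points to the ring axis, y towards falling angle.
- pad_left: The other half of the lever pad, on its +y side: same size, origin at its centre. Pushing on its free face raises the ring angle.
- rider (a joint): Angle of the rider on the scale, rad; same axis, zero and sense as joint ring. The rider is a dark steel tab, 14 mm wide, with a 4 mm wide nose towards the ring, 107 to 130 mm from the axis, top 62.5 mm above the bench, outside and below the pointer; held by stiff friction (about 5 N).
- rider_tip (a point): Tip of the rider's nose, 107 mm from the ring axis, 56.5 mm above the bench. Its x axis points from the tip to the ring axis.
- key (a joint): Travel of the reading key, m: 0 up, 0.006 fully down; spring, about 5 N fully down, comes up by itself. It counts as pressed beyond 0.004.
- key_top (a point): Centre of the top of the round black key, 28 mm in diameter, which moves straight down; in a grey housing on the deck, at x = 50, y = 102 mm of the polariscope.
- vial: Bystander: amber glass vial with a black cap, 28 mm in diameter, 45 mm tall, standing on the instrument's deck at the -y rear corner, 50 to 95 mm above the bench. Origin: centre of its underside.
- bottle: Bystander: closed amber bottle, 70 mm in diameter, 160 mm tall, on the bench to the left. Origin: centre of its underside.
- jar: Bystander: closed white jar, 68 mm in diameter, 80 mm tall, on the bench to the right. Origin: centre of its underside.

How it is judged (in metres and radians):
On the way, in this order (a step that is already met when the one before it is completed fails the run):
1. the lever's pointer stands at the rider (angle between the x axis of pointer_tip and the x axis of rider_tip, either way round below 0.07 rad), for 0.3 s.
2. the reading key is pressed down (value of joint key above 0.004 m), for 0.05 s.
At the end, for the whole second after the job is handed in: The lever's pointer stands within 4 degrees (0.07 rad) of the rider and is at rest, the key has been pressed and is up again, the rider and the instrument have not been shifted (22 and 15 mm), and the vial, bottle and jar stand upright within 25 mm of where they were (angle between the x axis of pointer_tip and the x axis of rider_tip, either way round below 0.07 rad and velocity of joint ring between -0.02 and 0.02 rad/s and value of joint key below 0.0015 m and distance of ring_axis from where it was at the start of the episode below 0.015 m and distance of rider_tip from where it was at the start of the episode below 0.022 m and distance of each of vial, bottle, jar from where it was at the start of the episode below 0.025 m and angle between each of vial, bottle, jar's own z axis and vertical below 0.35 rad); the robot touches nothing.
It fails at once if the key is pressed while the pointer is not at the rider (value of joint key above 0.003 m and angle between the x axis of pointer_tip and the x axis of rider_tip, either way round above 0.07 rad).
It fails at once if the rider is pushed along the scale (distance of rider_tip from where it was at the start of the episode above 0.022 m).
It fails at once if the instrument is shoved along the bench, lifted or tipped (distance of ring_axis from where it was at the start of the episode above 0.015 m or height (world z) of ring_axis above 0.088 m or angle between ring_axis's own z axis and vertical above 0.06 rad).
It fails at once if the lever pad is pinched (squeezed on both faces at once) (contact force between the fingers and pad_left above 2 N and contact force between the fingers and pad_right above 2 N).
It fails at once if the vial, bottle or jar is knocked, moved or lifted (distance of any of vial, bottle, jar from where it was at the start of the episode above 0.025 m or angle between any of vial, bottle, jar's own z axis and vertical above 0.35 rad).
It also fails if it takes over 48 s, if anything falls off the work surface, if the arm or the gripper's body presses on something with over 40 N, if the wrist force passes 120 N, or if a joint passes its speed limit or range.

## Working session

There is one attempt and no reset: what is moved stays moved. The work goes in short steps, Python scripts to look and compute and a tool call to move; the robot and the scene stay as the last step left them, time stands still between calls to the robot, and variables do not carry over. Pictures are saved under pics/ and viewed, and the job is handed in when it is done.

Besides the shell and the picture viewer there is one more tool, called after ">>>" as a command line: name --argument value ..., lists and objects as JSON in quotes. arm_command: Moves the arm, as the interface text tells. Its arguments: {"type":"object","properties":{"deltas":{"type":"array"},"squeeze":{"type":"number"}},"required":["deltas"]}

```bash
mkdir -p pics; python3 - <<'E'
from station import robot
import cv2
o=robot.get_obs();print(o)
for n in ["scene","side","wrist"]:
    im=robot.snapshot(n);cv2.imwrite(f"pics/{n}0.png",im[:,:,::-1])
    p=robot.camera_params(n);print(n,p['mtx'].tolist(),p['T'].round(3).tolist())
    for q in ["ring_axis","pointer_tip","rider_tip","key_top","pad_right","pad_left","vial","bottle","jar"]:
        r=robot.spot_point(n,q); print(q,[(x['at'],round(x['conf'],2)) for x in r[:2]])
print(robot.get_obs()['clock'])
E
```

```text
{'clock': 0.0, 'joints': array([-2.15331614e-01,  3.81203669e-01,  1.29827056e+00,  7.94774459e-06,
        1.46362557e+00, -2.15292116e-01]), 'dq': array([-0.00018223, -0.00029947,  0.00088399,  0.0015212 ,  0.00055155,
        0.00047265]), 'joint_torque': array([-1.00240642e-03, -4.48466885e+01, -2.31285810e+01, -2.87182611e-04,
        4.73836102e-03,  1.77242771e-05]), 'ee_pos': array([5.49729792e+02, 4.12823357e-02, 2.52704341e+02]), 'eef_rot': array([-2.22058590e+00, -2.22049630e+00,  1.26674224e-03]), 'wrist_force': array([-0.92050151,  1.00812994, -0.23657724]), 'moment': array([-0.0043258 , -0.0861773 , -0.08240585]), 'grip_width': 1.0015521518145691}
scene [[404.2583758711978, 0.0, 249.80846570248872], [0.0, 404.2583758711978, 184.49012833147833], [0.0, 0.0, 1.0]] [[0.254, 0.585, -0.77, 1371.133], [0.967, -0.16, 0.197, -191.306], [-0.008, -0.795, -0.607, 728.535], [0.0, 0.0, 0.0, 1.0]]
ring_axis [([237.5, 192.1], 0.78)]
pointer_tip [([203.4, 187.1], 0.97), ([197.0, 217.8], 0.23)]
rider_tip []
key_top [([280.2, 207.1], 0.43)]
pad_right [([208.5, 182.4], 0.5)]
pad_left [([21
[... 469 characters left out ...]
9.4, 171.7], 0.46)]
pad_right [([258.6, 205.5], 0.5)]
pad_left [([253.3, 208.7], 0.48)]
vial []
bottle [([186.9, 151.5], 0.87)]
jar [([293.2, 350.6], 0.79), ([260.9, 190.8], 0.64)]
wrist [[316.583211984872, 0.0, 251.67224485487623], [0.0, 316.583211984872, 198.15115074726668], [0.0, 0.0, 1.0]] [[1.0, -0.001, -0.001, 550.544], [-0.001, -0.965, -0.264, 67.944], [-0.001, 0.264, -0.965, 373.843], [0.0, 0.0, 0.0, 1.0]]
ring_axis [([275.3, 198.3], 0.72)]
pointer_tip [([205.3, 272.7], 0.9)]
rider_tip [([206.5, 111.4], 0.59)]
key_top [([349.3, 104.8], 0.83)]
pad_right [([218.4, 272.5], 0.81)]
pad_left [([213.3, 268.3], 0.89), ([348.5, 103.9], 0.17)]
vial [([303.4, 287.4], 0.56)]
bottle []
jar []
1.5
```

View pics/wrist0.png

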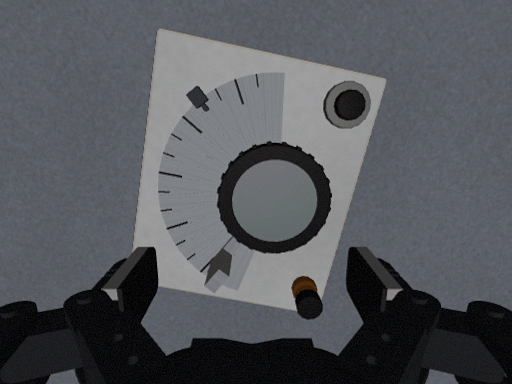

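View pics/side0.png

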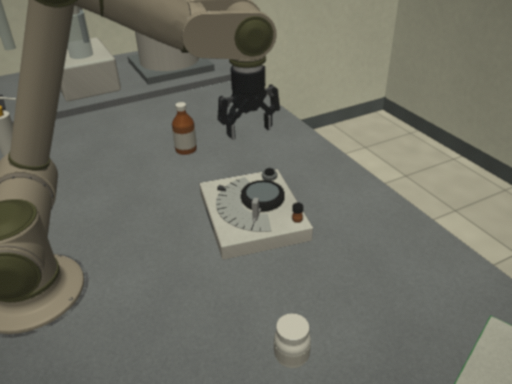

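```bash
cat > h.py <<'E'
import numpy as np
def ray(p,uv):
    K=np.array(p['mtx']);T=np.array(p['T'])
    d=T[:3,:3]@np.linalg.solve(K,[uv[0],uv[1],1]);return T[:3,3],d
def atz(p,uv,z):
    c,d=ray(p,uv);return c+d*(z-c[2])/d[2]
def proj(p,X):
    K=np.array(p['mtx']);T=np.array(p['T']);X=np.asarray(X,float)
    c=T[:3,:3].T@(X-T[:3,3]);c=K@c;return c[:2]/c[2]
E
python3 - <<'E'
from station import robot
from h import *
pts={"scene":dict(ring_axis=(237.5,192.1),pointer_tip=(203.4,187.1),key_top=(280.2,207.1),vial=(198.6,218.9),bottle=(372.7,181.4),jar=(87.3,206.3)),
"side":dict(ring_axis=(262.3,190.4),pointer_tip=(250.3,223.7),rider_tip=(224.2,188.8),key_top=(269.4,171.7),bottle=(186.9,151.5),jar=(293.2,350.6)),
"wrist":dict(ring_axis=(275.3,198.3),pointer_tip=(205.3,272.7),rider_tip=(206.5,111.4),key_top=(349.3,104.8),vial=(303.4,287.4))}
Z=dict(ring_axis=80,pointer_tip=67,rider_tip=56.5,key_top=65,vial=50,bottle=0,jar=0)
for n in pts:
    p=robot.camera_params(n)
    for k,v in pts[n].items(): print(n,k,atz(p,v,Z[k]).round(1))
E
```

```text
scene ring_axis [570.6 -19.1  80. ]
scene pointer_tip [509.4 -98.8  67. ]
scene key_top [639.7  74.7  65. ]
scene vial [ 612.6 -129.5   50. ]
scene bottle [528.5 404.    0. ]
scene jar [ 423.2 -416.8    0. ]
side ring_axis [575.  -17.2  80. ]
side pointer_tip [ 495.4 -105.4   67. ]
side rider_tip [506.5  67.2  56.5]
side key_top [643.2  69.   65. ]
side bottle [518.5 386.9   0. ]
side jar [ 429.3 -410.2    0. ]
wrist ring_axis [572.9 -12.6  80. ]
wrist pointer_tip [500.3 -98.9  67. ]
wrist rider_tip [506.6  68.2  56.5]
wrist key_top [641.7  74.   65. ]
wrist vial [ 609.5 -127.    50. ]
```

The wrist view shows the ring centre at about (275,197), the lever at lower left with its pointer at (205,272), the rider at (200,100) and the key at (350,104). The vial is at (305,295). I'll go behind the pad with the fingers shut, above pad height for now.

>>> arm_command --deltas '[[[-0.032,-0.244,-0.258],[0,0,0.0172],0],[[-0.032,-0.244,-0.258],[0,0,0.0172],0],[[-0.032,-0.244,-0.258],[0,0,0.0172],0],[[-0.032,-0.244,-0.258],[0,0,0.0172],0],[[-0.032,-0.244,-0.258],[0,0,0.0172],0],[[-0.032,-0.244,-0.258],[0,0,0.0172],0],[[-0.032,-0.244,-0.258],[0,0,0.0172],0],[[-0.032,-0.244,-0.258],[0,0,0.0172],0],[[0,0,0],[0,0,0],0],[[0,0,0],[0,0,0],0]]' --squeeze 20

```text
clock: 2.33
ee_pos: [537.1, -97.7, 150.0]
eef_rot: [-1.093, -2.944, -0.0]
wrist_force: [0.4, -0.4, 0.2]
grip_width: -0.003
```

```bash
python3 - <<'E'
from station import robot
from h import *
import cv2
o=robot.get_obs();print(o['ee_pos'],o['eef_rot'],o['grip_width'],o['wrist_force'])
Z=dict(ring_axis=80,pointer_tip=67,rider_tip=56.5,key_top=65,pad_right=92.5,pad_left=92.5)
for n in ["wrist","side"]:
    p=robot.camera_params(n)
    im=robot.snapshot(n);cv2.imwrite(f"pics/{n}1.png",im[:,:,::-1])
    for k in Z:
        r=robot.spot_point(n,k); print(n,k,[(np.round(x['at'],1),round(x['conf'],2),atz(p,x['at'],Z[k]).round(1)) for x in r[:1]])
E
```

```text
[537.08473642 -97.69230062 149.98645602] [-1.09255527e+00 -2.94433186e+00 -3.64872379e-04] -0.003175464416413874 [ 0.43119761 -0.36483023  0.15988875]
wrist ring_axis [(array([385.9, 181.7]), 0.57, array([572.3, -17.6,  80. ]))]
wrist pointer_tip [(array([214.5, 178.2]), 0.72, array([502.8, -98.9,  67. ]))]
wrist rider_tip []
wrist key_top []
wrist pad_right [(array([252. , 194.8]), 0.86, array([522.3, -83.3,  92.5]))]
wrist pad_left [(array([247.4, 184.9]), 0.62, array([516.1, -81.4,  92.5]))]
side ring_axis [(array([262.2, 188.1]), 0.69, array([579.6,  -8.2,  80. ]))]
side pointer_tip [(array([251. , 221.2]), 0.55, array([501.1, -98. ,  67. ]))]
side rider_tip [(array([224. , 187.2]), 0.39, array([509.1,  74.1,  56.5]))]
side key_top []
side pad_right [(array([255.3, 208.2]), 0.62, array([518.3, -88. ,  92.5]))]
side pad_left [(array([253.4, 208.5]), 0.61, array([513.9, -86.9,  92.5]))]
```

View pics/wrist1.png

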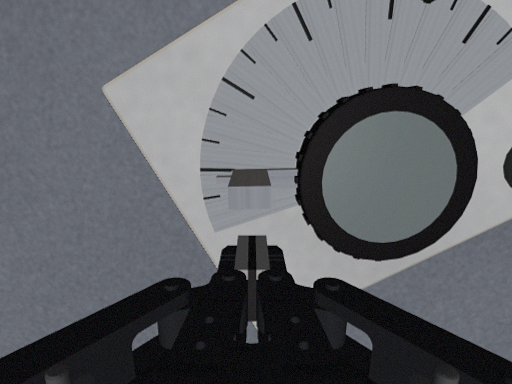

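View pics/side1.png

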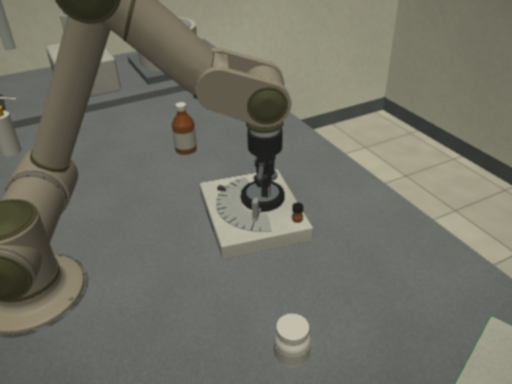

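The wrist view shows the pad top at (250,178), straight ahead of the shut fingers at (252,250), with a small gap between them. I'll go down, and work out the arc.

>>> arm_command --deltas '[[[0,0,-0.21],[0,0,0],0],[[0,0,-0.21],[0,0,0],0],[[0,0,-0.21],[0,0,0],0],[[0,0,-0.21],[0,0,0],0],[[0,0,0],[0,0,0],0]]'

```text
clock: 3.45
ee_pos: [536.4, -97.3, 106.4]
eef_rot: [-1.086, -2.944, -0.0]
wrist_force: [-0.5, 0.1, -0.5]
grip_width: 0.0
```

```bash
python3 - <<'E'
import numpy as np
c=np.array([572,-16.5]);N=30
P0=np.array([537.1,-97.7]);a=np.radians(np.linspace(246.7,145,N+1));r=np.full(N+1,86.7);r[0]=88.4;r[1]=87.5
P=c+np.c_[r*np.cos(a),r*np.sin(a)];P[0]=P0
acc=P0.copy();out=[]
for i in range(1,N+1):
    d=np.round((P[i]-acc)/50,3);acc=acc+d*50;out.append([[d[0],d[1],0],[0,0,-0.0089],0])
for i in range(0,N,10):print(str(out[i:i+10]).replace('np.float64(','').replace(')',''))
print(acc,0.0089*360*N)
E
```

```text
[[[-0.088, 0.06, 0], [0, 0, -0.0089], 0], [[-0.083, 0.064, 0], [0, 0, -0.0089], 0], [[-0.087, 0.054, 0], [0, 0, -0.0089], 0], [[-0.084, 0.059, 0], [0, 0, -0.0089], 0], [[-0.08, 0.064, 0], [0, 0, -0.0089], 0], [[-0.077, 0.068, 0], [0, 0, -0.0089], 0], [[-0.072, 0.073, 0], [0, 0, -0.0089], 0], [[-0.067, 0.077, 0], [0, 0, -0.0089], 0], [[-0.063, 0.081, 0], [0, 0, -0.0089], 0], [[-0.059, 0.085, 0], [0, 0, -0.0089], 0]]
[[[-0.053, 0.088, 0], [0, 0, -0.0089], 0], [[-0.047, 0.09, 0], [0, 0, -0.0089], 0], [[-0.042, 0.094, 0], [0, 0, -0.0089], 0], [[-0.037, 0.096, 0], [0, 0, -0.0089], 0], [[-0.031, 0.097, 0], [0, 0, -0.0089], 0], [[-0.025, 0.1, 0], [0, 0, -0.0089], 0], [[-0.019, 0.101, 0], [0, 0, -0.0089], 0], [[-0.013, 0.101, 0], [0, 0, -0.0089], 0], [[-0.008, 0.103, 0], [0, 0, -0.0089], 0], [[-0.001, 0.102, 0], [0, 0, -0.0089], 0]]
[[[0.005, 0.103, 0], [0, 0, -0.0089], 0], [[0.011, 0.102, 0], [0, 0, -0.0089], 0], [[0.017, 0.101, 0], [0, 0, -0.0089], 0], [[0.023, 0.1, 0], [0, 0, -0.0089], 0], [[0.029, 0.098, 0], [0, 0, -0.0089], 0], [[0.035, 0.097, 0], [0, 0, -0.0089], 0], [[0.04, 0.094, 0], [0, 0, -0.0089], 0], [[0.046, 0.092, 0], [0, 0, -0.0089], 0], [[0.051, 0.089, 0], [0, 0, -0.0089], 0], [[0.057, 0.086, 0], [0, 0, -0.0089], 0]]
[501.    33.25] 96.12
```

>>> arm_command --deltas '[[[-0.088,0.06,0],[0,0,-0.0089],0],[[-0.083,0.064,0],[0,0,-0.0089],0],[[-0.087,0.054,0],[0,0,-0.0089],0],[[-0.084,0.059,0],[0,0,-0.0089],0],[[-0.08,0.064,0],[0,0,-0.0089],0],[[-0.077,0.068,0],[0,0,-0.0089],0],[[-0.072,0.073,0],[0,0,-0.0089],0],[[-0.067,0.077,0],[0,0,-0.0089],0],[[-0.063,0.081,0],[0,0,-0.0089],0],[[-0.059,0.085,0],[0,0,-0.0089],0]]'

```text
clock: 4.28
ee_pos: [499.7, -63.7, 108.8]
eef_rot: [1.86, 2.529, 0.0]
wrist_force: [2.1, -1.6, -1.1]
grip_width: -0.002
```

```bash
python3 - <<'E'
from station import robot
import cv2
im=robot.snapshot("wrist");cv2.imwrite("pics/wrist2.png",im[:,:,::-1]);o=robot.get_obs();print(o['wrist_force'],o['ee_pos'])
E
```

```text
[ 1.74936357 -0.10122213 -0.42426251] [499.13939885 -62.94166879 108.80406203]
```

View pics/wrist2.png

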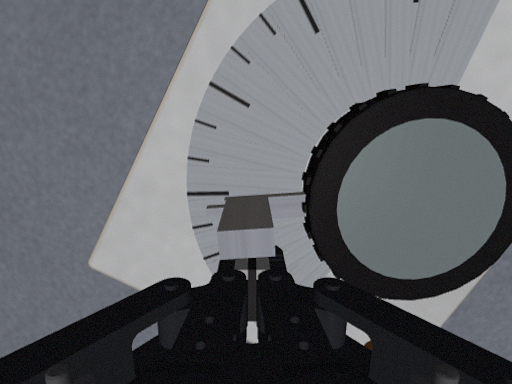

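The pad now sits at (247,225), tight against the fingers, and the lever is moving. Force is about 2 N. I'll carry on round the arc.

>>> arm_command --deltas '[[[-0.053,0.088,0],[0,0,-0.0089],0],[[-0.047,0.09,0],[0,0,-0.0089],0],[[-0.042,0.094,0],[0,0,-0.0089],0],[[-0.037,0.096,0],[0,0,-0.0089],0],[[-0.031,0.097,0],[0,0,-0.0089],0],[[-0.025,0.1,0],[0,0,-0.0089],0],[[-0.019,0.101,0],[0,0,-0.0089],0],[[-0.013,0.101,0],[0,0,-0.0089],0],[[-0.008,0.103,0],[0,0,-0.0089],0],[[-0.001,0.102,0],[0,0,-0.0089],0]]'

```text
clock: 5.17
ee_pos: [486.0, -15.1, 108.8]
eef_rot: [2.485, 1.919, 0.001]
wrist_force: [0.7, -2.5, 0.7]
grip_width: -0.005
```

>>> arm_command --deltas '[[[0.005,0.103,0],[0,0,-0.0089],0],[[0.011,0.102,0],[0,0,-0.0089],0],[[0.017,0.101,0],[0,0,-0.0089],0],[[0.023,0.1,0],[0,0,-0.0089],0],[[0.029,0.098,0],[0,0,-0.0089],0],[[0.035,0.097,0],[0,0,-0.0089],0],[[0,0,0],[0,0,0],0]]'

```text
clock: 5.75
ee_pos: [491.9, 15.6, 108.6]
eef_rot: [2.771, 1.48, 0.001]
wrist_force: [0.3, -0.2, 0.1]
grip_width: 0.002
```

```bash
python3 - <<'E'
from station import robot
from h import *
import cv2
o=robot.get_obs();print(o['wrist_force'],o['ee_pos'])
Z=dict(ring_axis=80,pointer_tip=67,rider_tip=56.5,pad_right=92.5,pad_left=92.5)
for n in ["wrist","scene"]:
    im=robot.snapshot(n);cv2.imwrite(f"pics/{n}3.png",im[:,:,::-1]);p=robot.camera_params(n)
    for k in Z:
        r=robot.spot_point(n,k); print(n,k,[(np.round(x['at'],1),round(x['conf'],2),atz(p,x['at'],Z[k]).round(1)) for x in r[:1]])
E
```

```text
[ 0.25508173 -0.15018769  0.11997098] [491.85554543  15.55127503 108.60805376]
wrist ring_axis [(array([420.7, 214.1]), 0.78, array([571.5, -14.9,  80. ]))]
wrist pointer_tip [(array([206.3, 205.4]), 0.94, array([482.1,  45.4,  67. ]))]
wrist rider_tip [(array([219.8, 140.7]), 0.72, array([506.4,  69.1,  56.5]))]
wrist pad_right [(array([251.8, 230.2]), 0.9, array([499.9,  28.4,  92.5]))]
wrist pad_left [(array([249.9, 219.5]), 0.59, array([502.1,  33.2,  92.5]))]
scene ring_axis [(array([238.8, 193.4]), 0.89, array([576.7, -17.1,  80. ]))]
scene pointer_tip [(array([253.8, 170.8]), 0.95, array([472.5,  51.1,  67. ]))]
scene rider_tip [(array([259.5, 180.7]), 0.61, array([508.2,  57.8,  56.5]))]
scene pad_right [(array([247.9, 169.3]), 0.4, array([496.1,  28.1,  92.5]))]
scene pad_left [(array([249.3, 170.4]), 0.52, array([502.1,  30.5,  92.5]))]
```

View pics/wrist3.png

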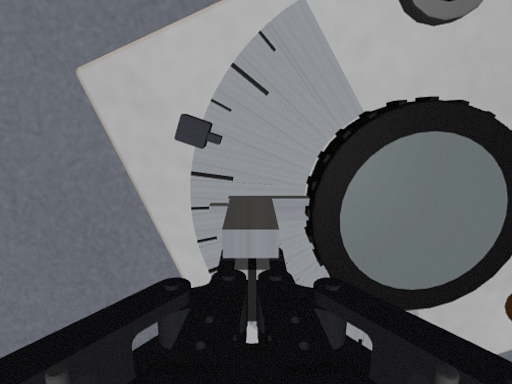

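The pointer at (205,205) is about 18° short of the rider nose at (218,138), both from the point fixes and from the 10° marks. I'll go 15° further, gently.

>>> arm_command --deltas '[[[0.017,0.042,0],[0,0,-0.0042],0],[[0.018,0.042,0],[0,0,-0.0042],0],[[0.02,0.041,0],[0,0,-0.0042],0],[[0.02,0.041,0],[0,0,-0.0042],0],[[0.022,0.04,0],[0,0,-0.0042],0],[[0.022,0.039,0],[0,0,-0.0042],0],[[0.024,0.039,0],[0,0,-0.0042],0],[[0.024,0.038,0],[0,0,-0.0042],0],[[0.026,0.037,0],[0,0,-0.0042],0],[[0.026,0.037,0],[0,0,-0.0042],0]]'

```text
clock: 7.18
ee_pos: [502.3, 34.9, 108.1]
eef_rot: [2.942, 1.101, -0.001]
wrist_force: [-0.4, -1.8, 1.5]
grip_width: -0.003
```

```bash
python3 - <<'E'
from station import robot
from h import *
import cv2
o=robot.get_obs();print(o['wrist_force'],o['ee_pos'])
Z=dict(ring_axis=80,pointer_tip=67,rider_tip=56.5,pad_right=92.5,pad_left=92.5)
n="wrist"
im=robot.snapshot(n);cv2.imwrite(f"pics/{n}4.png",cv2.resize(im[:,:,::-1],(800,600),interpolation=cv2.INTER_CUBIC));p=robot.camera_params(n)
print(robot.get_obs()['wrist_force'])
for k in Z:
        r=robot.spot_point(n,k); print(n,k,[(np.round(x['at'],1),round(x['conf'],2),atz(p,x['at'],Z[k]).round(1)) for x in r[:1]])
E
```

```text
[-0.37374729 -1.82630575  1.50168448] [502.29683775  34.85231072 108.09772734]
[-0.25422314 -0.99488129 -0.38194686]
wrist ring_axis [(array([419., 214.]), 0.81, array([570.6, -14.3,  80. ]))]
wrist pointer_tip [(array([209.6, 206. ]), 0.62, array([502. ,  65.2,  67. ]))]
wrist rider_tip [(array([211.6, 191.1]), 0.56, array([506.1,  68.9,  56.5]))]
wrist pad_right []
wrist pad_left [(array([250. , 221.2]), 0.6, array([516.5,  49.1,  92.5]))]
```

View pics/wrist4.png

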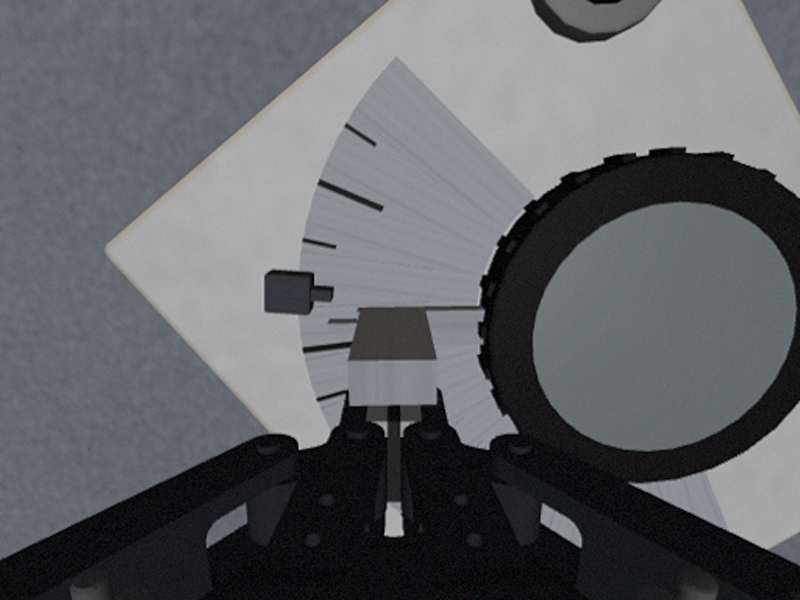

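The rider nose is at (333,294) and the pointer tip at (329,321) in the enlarged view, so about 3.5° remain.

>>> arm_command --deltas '[[[0.016,0.021,0],[0,0,-0.0024],0],[[0.016,0.021,0],[0,0,-0.0024],0],[[0.016,0.021,0],[0,0,-0.0024],0],[[0.017,0.021,0],[0,0,-0.0024],0],[[0,0,0],[0,0,0],0],[[0,0,0],[0,0,0],0]]'

```text
clock: 7.98
ee_pos: [505.8, 39.4, 108.1]
eef_rot: [-2.973, -1.014, -0.001]
wrist_force: [-0.7, 0.4, -0.0]
grip_width: 0.001
```

```bash
python3 - <<'E'
from station import robot
from h import *
import cv2
o=robot.get_obs();print(o['wrist_force'],o['ee_pos'])
Z=dict(ring_axis=80,pointer_tip=67,rider_tip=56.5)
n="wrist"
im=robot.snapshot(n);cv2.imwrite(f"pics/{n}5.png",cv2.resize(im[:,:,::-1],(800,600),interpolation=cv2.INTER_CUBIC));p=robot.camera_params(n)
for k in Z:
        r=robot.spot_point(n,k); print(n,k,[(np.round(x['at'],1),round(x['conf'],2),atz(p,x['at'],Z[k]).round(1)) for x in r[:1]])
E
```

```text
[-0.6555643   0.35412391 -0.04569316] [505.75393396  39.44329473 108.11892374]
wrist ring_axis [(array([424.8, 216.6]), 0.7, array([571.6, -17. ,  80. ]))]
wrist pointer_tip [(array([211.8, 208.3]), 0.65, array([506.5,  67.9,  67. ]))]
wrist rider_tip [(array([212.5, 201.6]), 0.9, array([506.6,  69. ,  56.5]))]
```

View pics/wrist5.png

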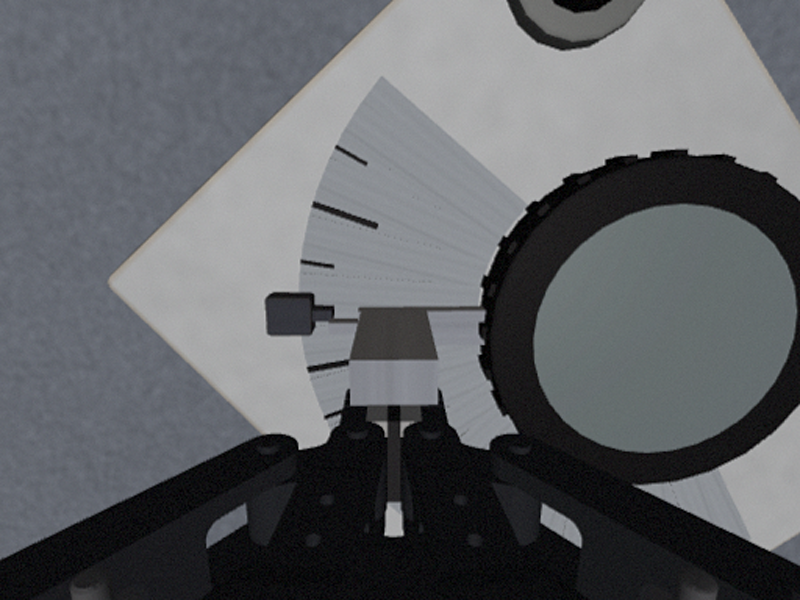

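```bash
python3 - <<'E'
from station import robot
from h import *
p=robot.camera_params("wrist")
s=1.5625
for c in ([572,-15],[571.5,-17]):
  c=np.array(c)
  for uv,z in (((329/s,321/s),67),((333/s,313/s),56.5)):
    X=atz(p,uv,z);d=X[:2]-c;print(X.round(1),np.degrees(np.arctan2(d[1],d[0])),np.hypot(*d))
E
```

```text
[507.4  69.3  67. ] 127.47787423676876 106.23158907446556
[507.3  69.1  56.5] 127.54299953786344 106.11666672780629
[507.4  69.3  67. ] 126.61797658518621 107.52664779641792
[507.3  69.1  56.5] 126.6813899500218 107.40992546922841
```

The pointer (329,321) and the rider nose (333,313) work out to the same bearing within about 0.1–1°, once height is accounted for. I'll back off along the arc, lift, then look at the key.

>>> arm_command --deltas '[[[-0.05,-0.04,0],[0,0,0],0],[[-0.12,-0.09,0],[0,0,0],0],[[-0.08,-0.06,0],[0,0,0],0],[[0,0,0.4],[0,0,0],0],[[0,0,0.6],[0,0,0],0],[[0,0,0.6],[0,0,0],0],[[0.3,0.2,0.4],[0,0,0],0],[[0.6,0.3,0],[0,0,0],0],[[0.6,0.3,0],[0,0,0],0],[[0,0,0],[0,0,0],0]]'

```text
clock: 9.02
ee_pos: [571.2, 71.1, 207.9]
eef_rot: [2.973, 1.015, 0.004]
wrist_force: [-0.5, 0.5, -0.6]
grip_width: 0.003
```

```bash
python3 - <<'E'
from station import robot
from h import *
import cv2
o=robot.get_obs();print(o['wrist_force'],o['ee_pos'])
Z=dict(ring_axis=80,pointer_tip=67,rider_tip=56.5,key_top=68)
for n in ["wrist","side","scene"]:
    im=robot.snapshot(n);cv2.imwrite(f"pics/{n}6.png",cv2.resize(im[:,:,::-1],(800,600),interpolation=cv2.INTER_CUBIC));p=robot.camera_params(n)
    for k in Z:
        r=robot.spot_point(n,k); print(n,k,[(np.round(x['at'],1),round(x['conf'],2),atz(p,x['at'],Z[k]).round(1)) for x in r[:1]])
E
```

```text
[-0.52397034  0.53825717 -0.63273891] [571.19679704  71.08712214 207.94143425]
wrist ring_axis [(array([333.3, 259.4]), 0.77, array([568.2, -17.7,  80. ]))]
wrist pointer_tip [(array([208.5, 252.2]), 0.62, array([502.3,  68.7,  67. ]))]
wrist rider_tip [(array([210.7, 244.5]), 0.84, array([505. ,  69.9,  56.5]))]
wrist key_top [(array([302.2, 125.7]), 0.7, array([638.3,  73.7,  68. ]))]
side ring_axis [(array([263.1, 190.4]), 0.69, array([576.8, -18.2,  80. ]))]
side pointer_tip [(array([224.5, 187.5]), 0.71, array([504. ,  58.3,  67. ]))]
side rider_tip [(array([222.4, 186.1]), 0.53, array([507.5,  80.8,  56.5]))]
side key_top [(array([269.5, 171.1]), 0.59, array([642.6,  67.5,  68. ]))]
scene ring_axis [(array([239.1, 191.2]), 0.85, array([568. , -14.2,  80. ]))]
scene pointer_tip [(array([265. , 175.3]), 0.56, array([501.6,  75.5,  67. ]))]
scene rider_tip [(array([264.5, 179.9]), 0.57, array([508.3,  72.2,  56.5]))]
scene key_top [(array([280. , 206.4]), 0.67, array([640.3,  73.8,  68. ]))]
```

View pics/wrist6.png

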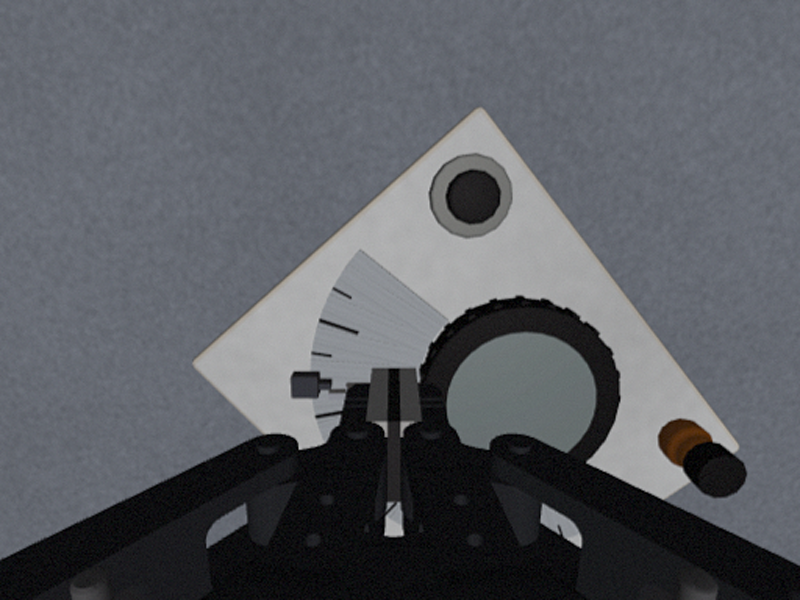

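View pics/scene6.png

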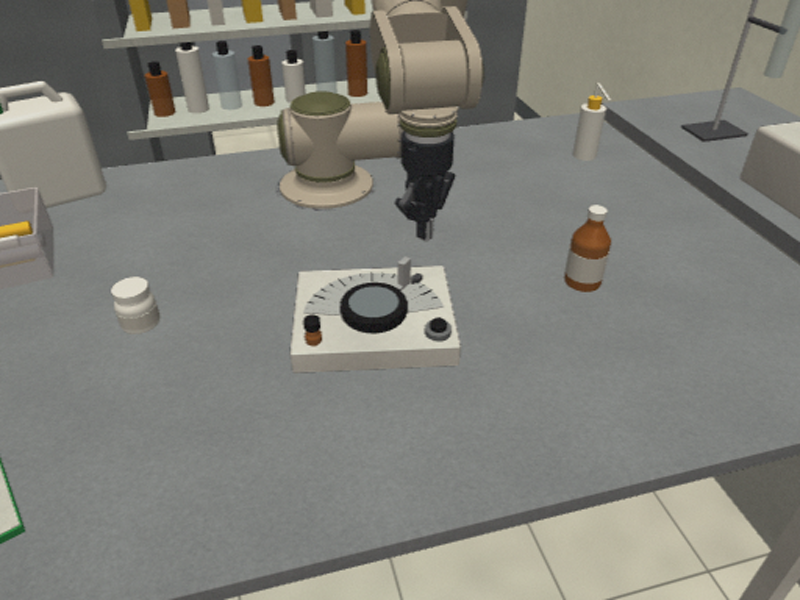

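The key is near (640.5, 73.5) and sits a little proud of its housing. The wrist view has it at (473,196). I'll move over it and stop above.

>>> arm_command --deltas '[[[0.462,0.016,0],[0,0,0],0],[[0.462,0.016,0],[0,0,0],0],[[0.462,0.016,0],[0,0,0],0],[[0,0,-0.45],[0,0,0],0],[[0,0,-0.45],[0,0,0],0],[[0,0,-0.45],[0,0,0],0],[[0,0,-0.45],[0,0,0],0],[[0,0,0],[0,0,0],0]]'

```text
clock: 10.43
ee_pos: [635.4, 72.3, 113.6]
eef_rot: [-2.97, -1.013, 0.012]
wrist_force: [-1.7, 0.1, 0.1]
grip_width: -0.0
```

```bash
python3 - <<'E'
from station import robot
from h import *
import cv2
o=robot.get_obs();print(o['wrist_force'],o['ee_pos'])
for n in ["wrist","side","scene"]:
    im=robot.snapshot(n);p=robot.camera_params(n)
    u,v=proj(p,[641,73,80]).astype(int);print(n,u,v)
    if n=="wrist": c=im
    else: c=im[max(v-60,0):v+60,max(u-80,0):u+80]
    cv2.imwrite(f"pics/{n}7.png",cv2.resize(c[:,:,::-1],(800,600),interpolation=cv2.INTER_CUBIC))
E
```

```text
[-1.66053433  0.13068369  0.10136876] [635.44360576  72.27886248 113.59929634]
wrist 257 235
side 267 166
scene 279 202
```

View pics/wrist7.png

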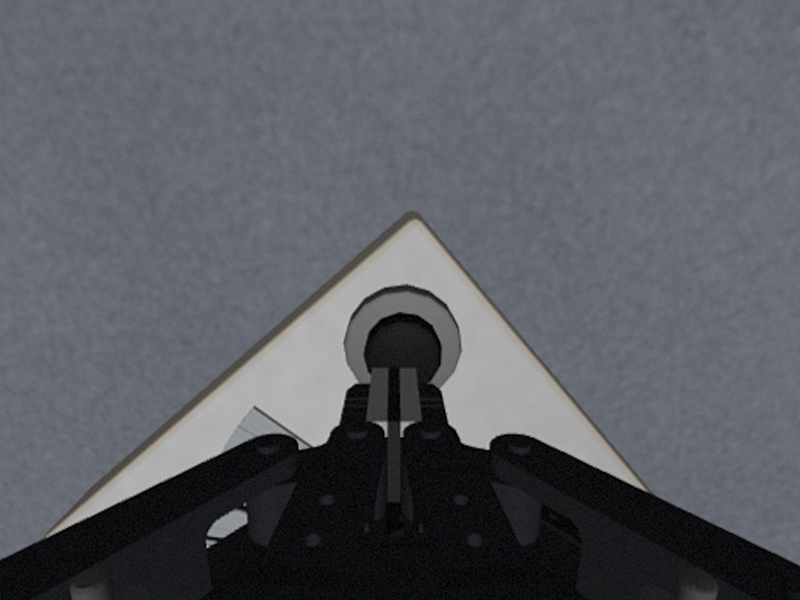

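View pics/scene7.png

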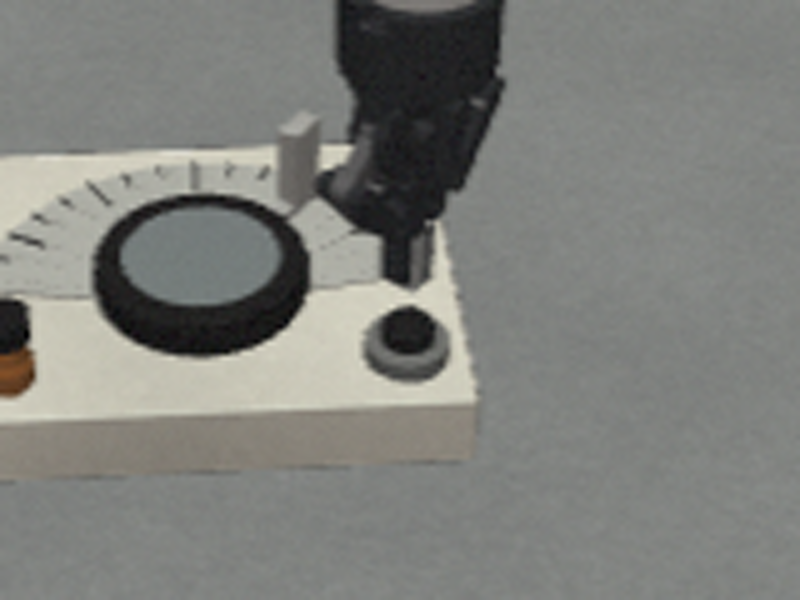

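View pics/side7.png

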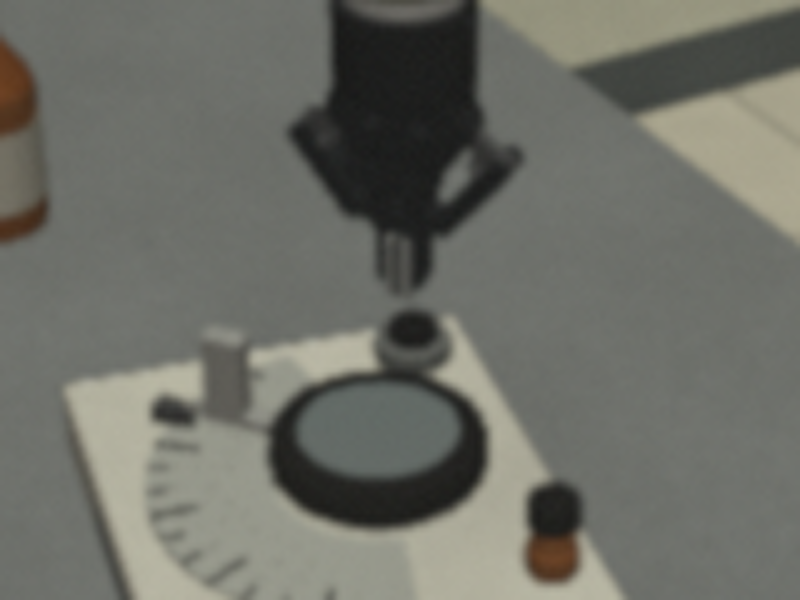

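```bash
python3 - <<'E'
from station import robot
from h import *
o=robot.get_obs();print(o['wrist_force'],o['ee_pos'],o['eef_rot'],o['clock'])
p=robot.camera_params("wrist")
for z in (64,67,70):print(atz(p,(402/1.5625,350/1.5625),z))
print(48.6/316.6*(p['T'][2,3]-67), p['T'][:3,3])
E
```

```text
[ 0.00223188  0.58768684 -0.00643271] [637.95891115  72.16506675 119.39205444] [2.97286280e+00 1.01374101e+00 2.34842407e-03] 10.5833
[642.70359012  72.53680394  64.        ]
[643.53208681  73.24520232  67.        ]
[644.36058349  73.9536007   70.        ]
26.556869911570985 [691.30932572 114.0966857  240.00216078]
```

The settled TCP is (638, 72.2, 119.4) and the key centre is about (642, 73). I'll shift over it and come down slowly.

>>> arm_command --deltas '[[[0.08,0.02,0],[0,0,0],0],[[0,0,-0.1],[0,0,0],0],[[0,0,-0.1],[0,0,0],0],[[0,0,-0.1],[0,0,0],0],[[0,0,-0.1],[0,0,0],0],[[0,0,-0.05],[0,0,0],0],[[0,0,0],[0,0,0],0],[[0,0,0],[0,0,0],0]]'

```text
clock: 11.25
ee_pos: [641.4, 73.2, 95.4]
eef_rot: [-2.973, -1.014, 0.0]
wrist_force: [0.4, -1.0, -0.4]
grip_width: -0.003
```

>>> arm_command --deltas '[[[0,0,-0.03],[0,0,0],0],[[0,0,-0.03],[0,0,0],0],[[0,0,0],[0,0,0],0]]'

```text
clock: 11.5
ee_pos: [641.6, 73.2, 92.8]
eef_rot: [2.973, 1.014, 0.001]
wrist_force: [0.1, 0.2, 1.7]
grip_width: -0.005
```

>>> arm_command --deltas '[[[0,0,-0.03],[0,0,0],0],[[0,0,-0.03],[0,0,0],0],[[0,0,0],[0,0,0],0]]'

```text
clock: 11.75
ee_pos: [641.6, 73.2, 89.7]
eef_rot: [2.973, 1.014, 0.001]
wrist_force: [0.1, 0.0, 3.5]
grip_width: -0.003
```

>>> arm_command --deltas '[[[0,0,-0.02],[0,0,0],0],[[0,0,-0.02],[0,0,0],0],[[0,0,0],[0,0,0],0]]'

```text
clock: 12.0
ee_pos: [641.6, 73.2, 88.0]
eef_rot: [2.973, 1.014, 0.001]
wrist_force: [-0.0, -0.8, 5.1]
grip_width: -0.001
```

>>> arm_command --deltas '[[[0,0,-0.03],[0,0,0],0],[[0,0,0],[0,0,0],0],[[0,0,0],[0,0,0],0]]'

```text
clock: 12.25
ee_pos: [641.7, 73.2, 87.9]
eef_rot: [2.973, 1.014, 0.003]
wrist_force: [-4.1, 0.1, 14.9]
grip_width: 0.001
```

The force jumps to 15 N with no more travel, so the key is on its stop after about 6 mm. I'll lift straight up and clear.

>>> arm_command --deltas '[[[0,0,0.03],[0,0,0],0],[[0,0,0.1],[0,0,0],0],[[0,0,0.2],[0,0,0],0],[[0,0,0.5],[0,0,0],0],[[0,0,0.5],[0,0,0],0],[[0,0,0.5],[0,0,0],0],[[0,0,0.5],[0,0,0],0],[[-0.5,0,0.2],[0,0,0],0],[[-0.5,0,0],[0,0,0],0],[[0,0,0],[0,0,0],0]]'

```text
clock: 13.08
ee_pos: [587.9, 73.7, 213.6]
eef_rot: [-2.972, -1.014, 0.003]
wrist_force: [-0.3, 0.1, 0.3]
grip_width: -0.003
```

>>> arm_command --deltas '[[[-0.4,0,0.2],[0,0,0],0],[[0,0,0],[0,0,0],0],[[0,0,0],[0,0,0],0],[[0,0,0],[0,0,0],0]]'

```text
clock: 13.42
ee_pos: [571.8, 73.2, 222.4]
eef_rot: [-2.973, -1.014, 0.001]
wrist_force: [0.3, -0.8, -0.7]
grip_width: -0.0
```

```bash
python3 - <<'E'
from station import robot
from h import *
import cv2
o=robot.get_obs();print(o['wrist_force'],o['ee_pos'])
Z=dict(ring_axis=80,pointer_tip=67,rider_tip=56.5,key_top=70,vial=50)
for n in ["wrist","scene"]:
    im=robot.snapshot(n);cv2.imwrite(f"pics/{n}8.png",cv2.resize(im[:,:,::-1],(800,600),interpolation=cv2.INTER_CUBIC));p=robot.camera_params(n)
    for k in Z:
        r=robot.spot_point(n,k); print(n,k,[(np.round(x['at'],1),round(x['conf'],2),atz(p,x['at'],Z[k]).round(1)) for x in r[:1]])
E
```

```text
[ 0.25320215 -0.79983282 -0.67490677] [571.82073281  73.15653887 222.36652296]
wrist ring_axis [(array([329.2, 249.2]), 0.69, array([572.8, -13. ,  80. ]))]
wrist pointer_tip [(array([215.8, 246.7]), 0.65, array([506.9,  67. ,  67. ]))]
wrist rider_tip [(array([215. , 239.1]), 0.53, array([508.4,  70.5,  56.5]))]
wrist key_top [(array([301.9, 123.9]), 0.66, array([642.7,  75.7,  70. ]))]
wrist vial [(array([425.5, 273.2]), 0.59, array([ 606.9, -123.4,   50. ]))]
scene ring_axis [(array([239.9, 191.2]), 0.81, array([568.6, -12.2,  80. ]))]
scene pointer_tip [(array([264.2, 177. ]), 0.91, array([508.7,  71.1,  67. ]))]
scene rider_tip [(array([261.6, 180.4]), 0.53, array([508.4,  63.8,  56.5]))]
scene key_top [(array([278.7, 206.7]), 0.56, array([642.7,  69.5,  70. ]))]
scene vial [(array([200. , 218.5]), 0.51, array([ 612. , -125.9,   50. ]))]
```

View pics/wrist8.png

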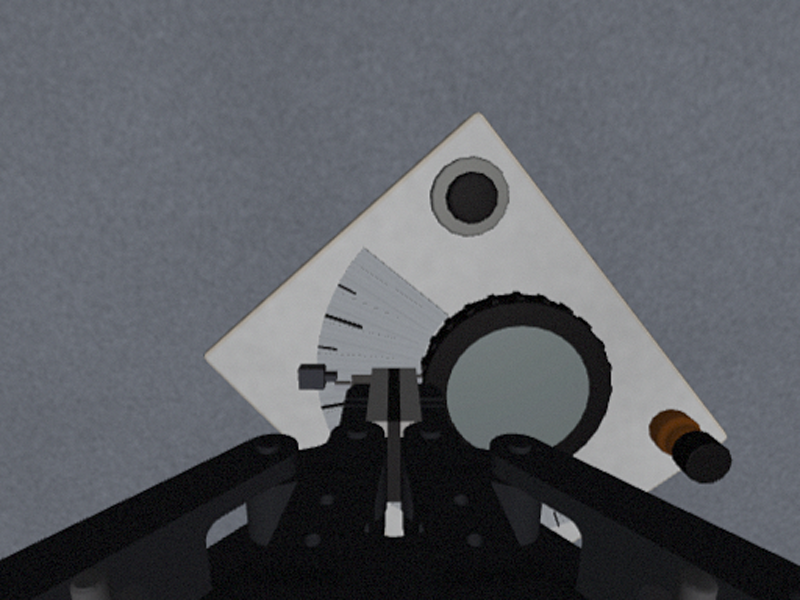

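View pics/scene8.png

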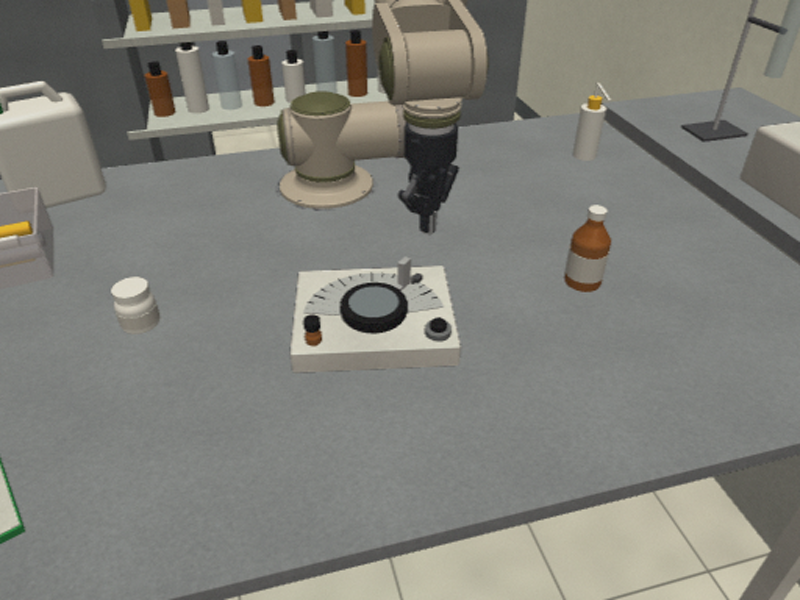

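The wrist view shows the pointer at (340,381) lined up with the rider nose at (330,377), the key up at (472,196), and the vial and instrument where they were. The arm is clear, so I'll hand in.

```bash
python3 -c "
from station import robot
robot.job_done()"
```

```text
the job is handed in; nothing more can be done
```

The lever now points at the rider, the reading key has been pressed and is up again, and I handed the job in at about 14 s of the 48 s allowed.

- **Lever:** I pushed it about 103° round its arc with the shut fingertips on one face only, at about 2–3 N. By hand-read pixels in a close wrist picture, the pointer and rider bearings agreed within about 0.1°. The point finder put them about 0.7° apart in that picture. The limit is 4°.
- **Key:** I pressed it about 6 mm to its stop. The force rose to 5 N and then jumped to 15 N with no further travel. In the last pictures the key is up.
- **Surroundings:** The instrument, rider, vial, bottle and jar look unmoved, and the arm ended well above everything with no contact force.

**Disagreements:** The last point fixes were noisier. The final wrist ones put pointer and rider about 2° apart. The scene camera's ring and rider points scattered by several mm and put them up to 4° apart, but those points jittered by as much before anything was moved. I relied on the close wrist picture.

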